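# Pack the short stop and hold the panel home

### The job

Set the plywood panel on the fixture plate up for clamping: stand the aluminium packing block in the gap between the panel and one of the two stops, the one where there is room for the block's thickness, and let go of it. Then push the panel's near edge until the panel bears squarely on both sides, directly on the one stop and through the packing block on the other, and finish while still pushing, with the panel held firmly home. Leave the other things on the bench where they are.

Things in the scene. Friction and masses are not known exactly. Their poses are not given: they have to be found in the camera images.
- plate: Aluminium fixture plate with a grid of small holes, fixed on the bench: 240 mm along its x, 300 mm along its y, 15 mm thick. Origin: centre of its underside (bench level); x points away from the robot, towards the stops' side (up to 0.25 rad off), z up. Stops, panel and thumb nut stand on it, their undersides 15 mm above the bench.
- panel: Loose plywood panel lying flat on the plate in front of the stops: 100 mm along its x, 210 mm along its y, 18 mm thick, with two round 60 mm through holes side by side at y = -50 and +50 mm; about 0.15 to 0.3 kg. Origin: centre of its underside; its -x edge is the near edge (towards the robot), its +x edge faces the stops. At the start it lies 4 to 14 mm clear of the long stop and slightly askew (up to 0.03 rad).
- panel_left (a point): The left far corner of the panel's underside: x = +50, y = +105 mm in the panel's frame. When home, it lies on the line of the long stop's face, x = +40 mm in the plate's frame.
- panel_right (a point): The right far corner of the panel's underside: x = +50, y = -105 mm in the panel's frame; home likewise at x = +40 mm in the plate's frame.
- packer: Loose aluminium packing block (spacer) with four small holes through its broad faces: 20 mm thick along its x, 50 mm along its y, 50 mm high, 0.14 kg; it starts standing upright on the bench to the left or right of the plate, the V-block on the other side. Origin: centre of its underside.
- long_stop: Longer of two dark steel stop blocks screwed to the plate side by side along y, 160 mm between their middles: 40 mm wide along its y, 22 mm high. Origin: at plate level under its rear screw; its flat front face, towards the panel, lies at x = -55 mm, its back at x = +20 mm. Axes as the plate's. It may be the left or the right one; the gap before it is too narrow for the block.
- short_stop: Shorter stop block, 40 mm wide along its y, 22 mm high, on the same row of holes as the long one. Origin: at plate level under its screw; its flat front face lies at x = -35 mm, so 20 mm (the packing block's thickness) behind the long stop's face; its back at x = +20 mm. Axes as the plate's. The gap between it and the panel is 24 to 34 mm at the start.
- v_block: Bystander: steel V-block, 45 x 56 mm, 36 mm high. Origin: centre of its underside; to be left alone.
- big_button: Bystander: unmounted arcade push button, black ring with a white dome, 100 mm across, 45 mm high. Origin: centre of its underside; to be left alone.
- small_button: Bystander: smaller dome push button, 62 mm across, 28 mm high. Origin: centre of its underside; to be left alone.
- screwdriver: Bystander: screwdriver lying on the bench, 190 mm long. Origin: middle of it, at bench level; to be left alone.
- screw_jar: Bystander: small glass screw jar with a steel lid, 56 mm across, 70 mm high. Origin: centre of its underside; to be left alone.
- tape_roll: Bystander: roll of paper tape lying flat, 70 mm across, 24 mm high. Origin: centre of its underside; to be left alone.
- hex_key: Bystander: L-shaped hex key lying on the bench, 100 mm long. Origin: middle of it, at bench level; to be left alone.
- thumb_nut: Bystander: knurled steel thumb nut, 22 mm across, 18 mm high, standing on the fixture plate behind the panel, between the two stops. Origin: centre of its underside; to be left alone.
There are look-alikes about, which are no part of the job. Leave any green look-alike of the panel alone.

How it is judged:
By the outcome, as a careful person would: the job done as asked, in the order asked, and still so for the second after the job is handed in, while the arm keeps its last pose, push and grip.
It also fails if it takes over 64 s, if anything falls off the work surface, if the arm or the gripper's body presses on something with over 40 N, if the wrist force passes 120 N, or if a joint passes its speed limit or range.

### The arm

A 6-joint arm with a two-finger parallel gripper is mounted at the origin on the work surface. World frame = base frame: x ahead of the robot, y to its left, z up, the work surface at z = 0. Lengths are in m, angles in rad, forces in N, time in s.
With the tool pointing down it reaches from about 0.225 to 0.875 m from the base axis. Payload 3.4 kg.
Tool frame: the origin (TCP) lies midway between the tips of the shut fingers; the grasp point (between the pads) lies 19 mm behind it; y points along the fingers, z is the direction in which the jaws open and shut, and the axes are right-handed (so a half turn about y gives the same grasp; the last joint's range is limited). The gripper opens to 85 mm and grips with 20 to 120 N. Pads are 22 mm wide; open, the fingers measure 114 mm over their backs; the gripper's body (76 mm by 85 mm) begins 54 mm behind the grasp point. The pads swing forward as they close: fully open they stand 13 mm farther back than shut.
Start: joints at [1.162, 0.276, 1.505, -0, 1.361, -0.121], TCP at [0.163, 0.551, 0.231] pointing down, gripper open.
Joint ranges: [-2.89, 2.89], [-0.75, 2.08], [0.22, 2.7], [-1.18, 4.32], [0.11, 2.71], [-2.7, 2.7]. Speed limits (rad/s): [2.57, 2.57, 3.14, 3.14, 3.14, 3.14].

### API

Orientations are given as a unit quaternion [x, y, z, w].
In Python, from rig import bot gives the robot as it stands. Calls block until the motion is done:
- bot.goto(position, orientation): joint-space move of the TCP to a pose.
- bot.servo_line(position, ori=None, speed=0.15): straight line of the TCP; ori=None keeps the orientation; speed is the mean speed in m/s.
- bot.move_j(angles): joint-space move.
- bot.grip(opening, squeeze=None): finger opening in m; squeeze is the grip in N (None keeps the last); returns when the fingers have stopped.
- bot.wait(seconds).
- bot.solve_ik(position, orientation): joint angles nearest the present ones, or None.
- bot.capture(name): name is "scene" or "top"; returns a dict with "image" (480x640x3 uint8, red, green, blue), "camera_matrix" (3x3 intrinsics, pixels), "view" (4x4, takes a point from world to camera coordinates). Camera axes: x right, y up, looking along -z (the intrinsics and any distortion apply to the point x, -y, -z); pixel columns grow to the right and rows downward; lengths in m; the calibration is good to about 2 mm. A picture is of the moment at which its call begins. There is no depth.
A pose or a line that the arm cannot do raises bot.MotionError and nothing moves.
- bot.sign_off(): hands the job in, once; it reports no verdict.
Trained networks look in the newest picture that a camera, given by its name, has taken for a name from the list of things; names that differ only in an ending like _2 or _b are one class to them, and where a whole thing is asked for, a point or a joint stands for the part that bears it (a point fixed in the world has none). Each returns a list of dicts, best first, with "p" (0 to 1); they miss things now and then, are a little off and sometimes report something else, mostly with a low value. They report only what shows in the picture. A call takes as long as a camera call. They do not tell look-alikes from the thing itself.
- bot.silhouettes(camera, target): "pixels" (480x640 bool, what is visible of it) and "rect" ([centre column, centre row, width, height] in pixels, round what is visible of it).
- bot.tip_of(camera, target): "location" ([row, column] in pixels: a listed point, or the origin of a listed thing).
Readings, each from a call of its own:
- bot.read_t(): time.
- bot.read_joint_pos(): joint angles.
- bot.read_dq(): joint speeds.
- bot.read_joint_efforts(): joint torques, N m.
- bot.read_tcp_pos(): TCP position.
- bot.read_eef_rot(): TCP orientation.
- bot.read_contact_force(): force on the tool from outside, world axes, zero at the start.
- bot.read_wrist_torque(): the same for the moment, N m.
- bot.read_opening(): finger opening in m.
Only numpy, scipy, OpenCV 4.12 (cv2) and the standard library are available. Lean on these libraries where they do the work, as an engineer would, in place of code of your own. Each camera call takes 0.05 s, during which the arm holds its last target. There are 200 camera calls.

## Working session

There is one attempt and no reset: what is moved stays moved. The work goes in short steps, each a Python script; the robot and the scene stay as the last script left them, time stands still between calls to the robot, and variables do not carry over. Pictures are saved under pics/ and viewed, about 8 in all and at most 12, crops included, and the job is handed in when it is done.

```bash
ls; mkdir -p pics
python3 - <<'E'
from rig import bot
import cv2,numpy as np
for c in("scene","top"):
    d=bot.capture(c); cv2.imwrite(f"pics/{c}0.png",d["image"][:,:,::-1])
    print(c,d["camera_matrix"].tolist(),np.round(d["view"],4).tolist(),d.keys())
    for n in("plate","panel","packer","long_stop","short_stop","thumb_nut","v_block","panel_left","panel_right"):
        print(n,[(np.round(r["location"],1).tolist(),round(r["p"],2)) for r in bot.tip_of(c,n)], [(np.round(r["rect"],0).tolist(),round(r["p"],2)) for r in bot.silhouettes(c,n)])
print(bot.read_t(),bot.read_eef_rot())
E
```

```text
pics
scene [[493.3222263160777, 0.0, 323.4385897123429], [0.0, 493.3222263160777, 240.12859177125344], [0.0, 0.0, 1.0]] [[0.4067, 0.9136, -0.002, -0.2113], [-0.6315, 0.2827, 0.722, 0.2966], [0.6601, -0.2923, 0.6919, -1.5676], [0.0, 0.0, 0.0, 1.0]] dict_keys(['image', 'camera_matrix', 'view'])
plate [([266.1, 346.9], 0.55), ([269.1, 178.1], 0.24)] []
panel [([161.4, 401.1], 0.9), ([258.4, 341.9], 0.78), ([225.3, 149.2], 0.77), ([293.0, 318.3], 0.31)] [([399.0, 161.0, 71.0, 31.0], 0.85), ([344.0, 260.0, 98.0, 62.0], 0.78), ([152.0, 225.0, 48.0, 62.0], 0.66)]
packer [([271.8, 178.3], 0.68)] []
long_stop [([308.3, 341.4], 0.86)] [([337.0, 300.0, 35.0, 33.0], 0.78), ([178.0, 265.0, 23.0, 23.0], 0.74)]
short_stop [([277.5, 397.7], 0.8)] [([397.0, 273.0, 26.0, 24.0], 0.65)]
thumb_nut [([290.8, 367.6], 0.67), ([231.2, 238.5], 0.25)] [([370.0, 288.0, 8.0, 8.0], 0.47), ([436.0, 199.0, 24.0, 21.0], 0.29)]
v_block [([201.6, 437.1], 0.58)] [([437.0, 200.0, 26.0, 24.0], 0.68), ([244.0, 239.0, 21.0, 34.0], 0.44)]
panel_left [([249.9, 134.0], 0.62), ([150.4, 363.4], 0.58), ([328.8, 399.0], 0.57), ([
[... 1298 characters left out ...]
ut [([158.7, 311.1], 0.51), ([180.6, 464.7], 0.18)] [([311.0, 158.0, 5.0, 11.0], 0.46)]
v_block [([270.4, 480.8], 0.69), ([157.6, 276.8], 0.43)] [([163.0, 246.0, 34.0, 25.0], 0.64)]
panel_left [([397.4, 179.8], 0.8), ([317.0, 525.5], 0.76), ([186.7, 263.4], 0.62)] [([316.0, 204.0, 100.0, 57.0], 0.94), ([152.0, 348.0, 109.0, 103.0], 0.9), ([502.0, 366.0, 56.0, 108.0], 0.81), ([486.0, 271.0, 33.0, 20.0], 0.35)]
panel_right [([421.5, 519.3], 0.79), ([177.1, 361.1], 0.63), ([337.5, 100.8], 0.63)] [([152.0, 348.0, 104.0, 100.0], 0.93), ([316.0, 204.0, 103.0, 55.0], 0.84), ([501.0, 369.0, 60.0, 112.0], 0.75), ([511.0, 164.0, 26.0, 31.0], 0.64)]
1.9 [-0.69975162  0.10141735 -0.10144001  0.69983721]
```

View pics/top0.png

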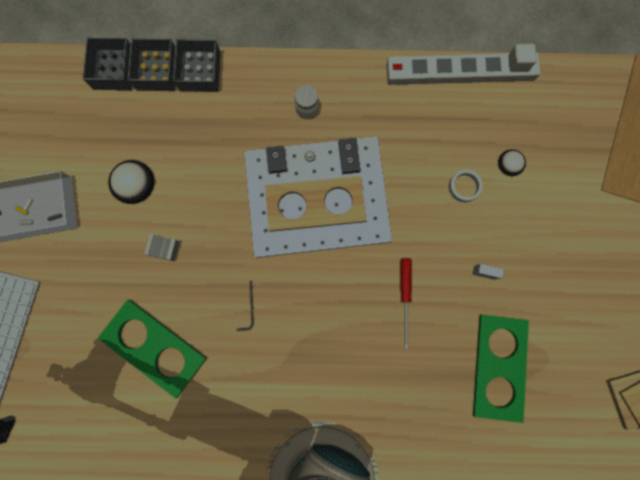

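View pics/scene0.png

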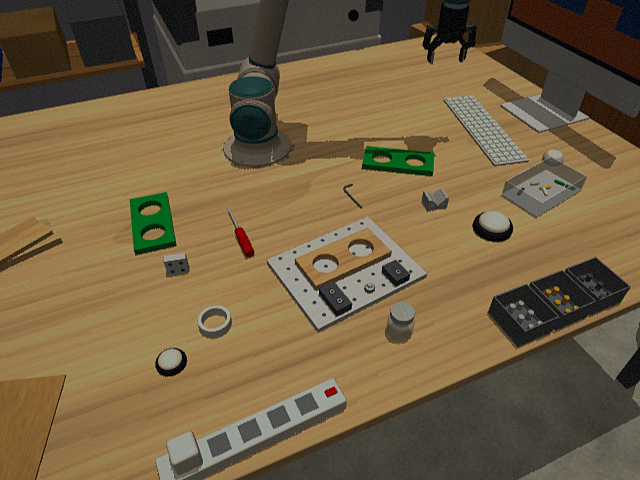

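Top view: the wooden panel is at (317,203) on the plate. The long stop is on the right at (348,157) and the short stop on the left at (275,160), with the thumb nut at (310,156). The packer stands right of the plate at (489,271) and the V-block is left at (162,247). The green panels at (152,348) and (501,368) are look-alikes. I'll fit box models to the outlines in both cameras and check the packer and panel in one enlarged crop.

```bash
cat > h.py <<'E'
from rig import bot
import cv2,numpy as np
from scipy.optimize import least_squares
from scipy.spatial.transform import Rotation as R
DIM=dict(plate=(.24,.30,0,.015),panel=(.1,.21,.015,.033),packer=(.02,.05,0,.05),
 short=(.055,.04,.015,.037),long=(.075,.04,.015,.037))
def proj(P,d):
    V=d["view"];c=P@V[:3,:3].T+V[:3,3];c=c*[1,-1,-1];u=c@np.asarray(d["camera_matrix"]).T
    return u[:,:2]/u[:,2:]
def unproj(px,z,d):
    V=np.asarray(d["view"]);K=np.asarray(d["camera_matrix"])
    r=V[:3,:3].T@(np.linalg.inv(K)@[px[0],px[1],1]*np.array([1,-1,-1]));C=-V[:3,:3].T@V[:3,3]
    return C+r*(z-C[2])/r[2]
def poly(p,n,d):
    lx,ly,z0,z1=DIM[n]
    P=np.array([[a*lx/2,b*ly/2,z] for a in(-1,1) for b in(-1,1) for z in(z0,z1)])
    P=P@R.from_euler('z',p[2]).as_matrix().T+[p[0],p[1],0]
    return cv2.convexHull(proj(P,d).astype(np.float32))
def comp(m,seed):
    n,l,s,c=cv2.connectedComponentsWithStats(m.astype(np.uint8),connectivity=4)
    y,x=np.nonzero(m);i=np.argmin((x-seed[0])**2+(y-seed[1])**2)
    return (l==l[y[i],x[i]])
def fit(n,p0,obs):   # obs: list of (capture, mask)
    cs=[]
    for d,m in obs:  # contour on upscaled mask so that it follows the pixel borders
        M=cv2.resize(m.astype(np.uint8),None,fx=8,fy=8,interpolation=cv2.INTER_NEAREST)
        c=max(cv2.findContours(M,cv2.RETR_EXTERNAL,cv2.CHAIN_APPROX_NONE)[0],key=len)
        cs.append((c[::4,0].astype(float)-3.5)/8)
    f=lambda p:np.concatenate([[cv2.pointPolygonTest(poly(p,n,d),(float(x),float(y)),True) for x,y in c] for (d,m),c in zip(obs,cs)])
    r=least_squares(f,p0,loss='soft_l1',f_scale=.4,diff_step=1e-3,x_scale=[.1,.1,.1])
    return r.x,np.median(abs(r.fun))
def sat(d): return cv2.cvtColor(d["image"],cv2.COLOR_RGB2HSV)
def draw(im,p,n,d,k=4,off=(0,0),col=(255,0,0)):
    cv2.polylines(im,[np.int32((poly(p,n,d)-off+.5)*k)],True,col,1)
E
cat > m.py <<'E'
from h import *
ds={c:bot.capture(c) for c in("top","scene")}
seed=dict(top=dict(plate=(255,245),panel=(315,185),packer=(489,270)),scene=dict(plate=(300,290),panel=(344,258),packer=(176,264)))
seed["top"]["plate"]=(252,160)
seed["scene"]["plate"]=(285,265)
tops=[]
for c,d in ds.items():
    H=sat(d)
    print(c,{n:H[s[1]-1:s[1]+2,s[0]-1:s[0]+2].reshape(-1,3).mean(0).round().tolist() for n,s in seed[c].items()}, H[250,230] if c=="top" else H[330,270])
masks={}
for c,d in ds.items():
    H=sat(d);S=H[...,1]<60
    masks[c,"plate"]=comp(S,seed[c]["plate"]);masks[c,"packer"]=comp(S,seed[c]["packer"])
    hull=cv2.convexHull(np.argwhere(masks[c,"plate"])[:,::-1].astype(np.int32))
    ins=np.zeros(S.shape,np.uint8);cv2.fillConvexPoly(ins,hull,1);ins=cv2.erode(ins,np.ones((5,5)))
    masks[c,"panel"]=comp((ins>0)&(H[...,1]>75),seed[c]["panel"])
t=ds["top"];P={}
for n in("plate","panel","packer"):
    p0=np.r_[unproj(seed["top"][n],0.03,t)[:2],0.]
    if n=="plate":p0=np.r_[unproj((317,199),.015,t)[:2],0.05]
    if n=="packer":p0[2]=-.15
    for cc in(["top"],["scene"],["top","scene"]):
        p,e=fit(n,p0,[(ds[c],masks[c,n]) for c in cc]);print(n,cc,p.round(4),round(e,2),[int(masks[c,n].sum()) for c in cc])
    P[n]=p
np.save("P.npy",P)
tiles=[]
for c,b in(("top",(235,125,400,265)),("top",(450,235,530,305)),("scene",(260,205,435,335)),("scene",(140,225,220,295))):
    k=2 if b[2]-b[0]>100 else 4
    im=cv2.resize(ds[c]["image"][b[1]:b[3],b[0]:b[2],::-1],None,fx=k,fy=k,interpolation=cv2.INTER_CUBIC)
    for n in P: draw(im,P[n],n,ds[c],k,np.array(b[:2]),(0,0,255))
    tiles.append(cv2.copyMakeBorder(im,0,285-im.shape[0],0,355-im.shape[1],cv2.BORDER_CONSTANT))
cv2.imwrite("pics/fit.png",np.vstack([np.hstack(tiles[:2]),np.hstack(tiles[2:])]))
E
python3 m.py
```

```text
top {'plate': [87.0, 16.0, 137.0], 'panel': [23.0, 111.0, 130.0], 'packer': [89.0, 17.0, 136.0]} [ 19 114 123]
scene {'plate': [22.0, 22.0, 159.0], 'panel': [16.0, 147.0, 156.0], 'packer': [42.0, 23.0, 64.0]} [ 17 125 153]
plate ['top'] [0.5928 0.0254 0.1369] 0.25 [10325]
plate ['scene'] [0.5931 0.0243 0.1371] 0.38 [6629]
plate ['top', 'scene'] [0.5929 0.025  0.1367] 0.31 [10325, 6629]
panel ['top'] [0.5722 0.0286 0.1275] 0.86 [3116]
panel ['scene'] [0.5726 0.0274 0.1201] 0.27 [2604]
panel ['top', 'scene'] [0.5725 0.0278 0.1218] 0.54 [3116, 2604]
packer ['top'] [ 0.4326 -0.3423 -0.1719] 0.47 [338]
packer ['scene'] [ 0.4337 -0.3418 -0.1067] 0.38 [436]
packer ['top', 'scene'] [ 0.4328 -0.342  -0.1678] 0.49 [338, 436]
```

View pics/fit.png

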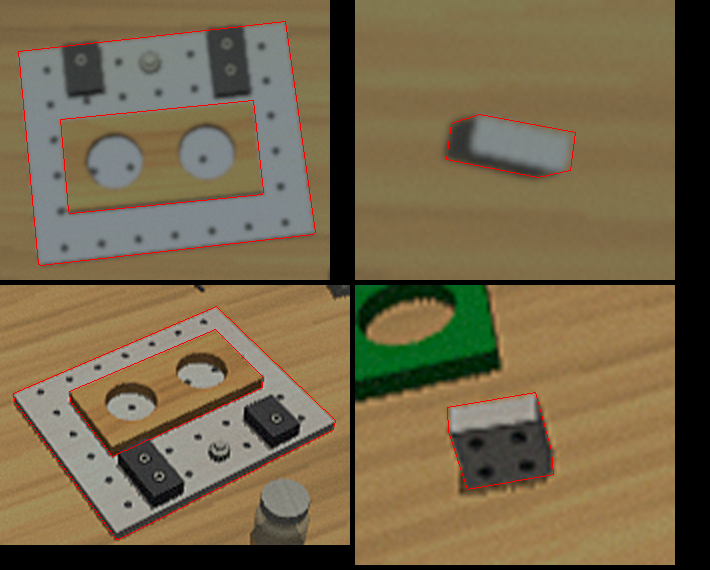

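Fits agree between the cameras to within about 1 mm. The red outlines sit on the wooden panel at top px (317,203) and on the standing four-hole aluminium block at (489,270). The block is alone there, and the V-block is on the other side, so that is the packer. The gap is about 29 mm at the left (short) stop and 10 mm at the long one. Next: pick the block.

```bash
cat >> h.py <<'E'
P=np.load("P.npy",allow_pickle=True).item() if __import__("os").path.exists("P.npy") else {}
def quat(a): # tool down, jaws along heading a (mod pi), nearest the last joint's middle
    z=np.array([np.cos(a),np.sin(a),0]);y=np.array([0,0,-1.])
    return R.from_matrix(np.c_[np.cross(y,z),y,z]).as_quat()
def best(pos,a):
    o=[(abs(q[5]),quat(b)) for b in(a,a+np.pi) if (q:=bot.solve_ik(list(pos),quat(b).tolist())) is not None]
    print([round(float(x[0]),2) for x in o]);return min(o,key=lambda x:x[0])[1].tolist()
def pw(x,y): # plate xy -> world
    c,s=np.cos(P["plate"][2]),np.sin(P["plate"][2]);return np.array([P["plate"][0]+c*x-s*y,P["plate"][1]+s*x+c*y])
def wp(x,y):
    c,s=np.cos(P["plate"][2]),np.sin(P["plate"][2]);d=np.array([x,y])-P["plate"][:2];return np.array([c*d[0]+s*d[1],-s*d[0]+c*d[1]])
E
python3 - <<'E'
from h import *
d=bot.capture("top")
for n,px in(("short",(277,173.5)),("long",(350,173))): print(n,wp(*unproj(px,.015,d)[:2]).round(4))
a=-.15;x,y=P["packer"][:2]
q=best((x,y,.15),a)
bot.goto([x,y,.15],q);bot.grip(.06,40)
bot.servo_line([x,y,.025],speed=.12)
print(bot.read_contact_force());bot.grip(0,50)
print(bot.read_opening(),bot.read_contact_force(),bot.read_tcp_pos())
bot.servo_line([x,y,.16],speed=.15);print(bot.read_opening(),bot.read_contact_force(),bot.read_t())
E
```

```text
short [0.0581 0.0818]
long [ 0.0407 -0.0784]
[0.64, 2.5]
[-0.43949873 -0.99601096  0.18683915]
0.01898521788626118 [-0.18227507 -0.30812748  5.04634096] [ 0.43310126 -0.34230402  0.0256766 ]
0.019101549980607768 [ 0.02505934 -0.4290668  -2.10482245] 8.3833
```

Run:
```python
from h import *
x,y=pw(.046,.080);a=P["plate"][2]
q=best((x,y,.16),a)
bot.goto([x,y,.16],q);bot.servo_line([x,y,.072],speed=.12)
print(bot.read_tcp_pos(),x,y,bot.read_opening(),bot.read_t())
t=[]
for c,b in(("top",(235,125,400,265)),("scene",(320,215,440,335))):
    d=bot.capture(c);k=2 if c=="top" else 3
    im=cv2.resize(d["image"][b[1]:b[3],b[0]:b[2],::-1],None,fx=k,fy=k,interpolation=cv2.INTER_CUBIC)
    DIM["packer"]=(.02,.05,.0462,.0962)
    draw(im,(x,y,a),"packer",d,k,np.array(b[:2]),(0,0,255))
    DIM["packer"]=(.02,.05,.015,.065)
    draw(im,(x,y,a),"packer",d,k,np.array(b[:2]),(0,255,0))
    t.append(cv2.copyMakeBorder(im,0,365-im.shape[0],0,365-im.shape[1],cv2.BORDER_CONSTANT))
cv2.imwrite("pics/hover.png",np.hstack(t))
```

```text
[0.07]
[0.62827797 0.11041119 0.07269493] 0.6275447131907717 0.11053180761035963 0.018824508005316456 11.0583
```

View pics/hover.png

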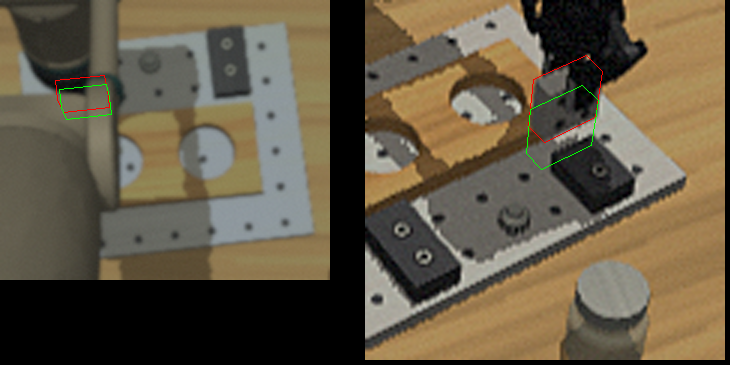

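The held block hovers where the model puts it, in the scene crop at about (565,100) just in front of the short stop's face. The top view is hidden by the arm. Next: lower it with a force check.

Run:
```python
from h import *
x,y=pw(.046,.080)
for z in(.055,.047,.043,.0405,.0395,.0388):
    bot.servo_line([x,y,z],speed=.05)
    f=bot.read_contact_force();p=bot.read_tcp_pos();print(z,p.round(4),f.round(1))
    if abs(f[2]+2.1)>8 or np.hypot(*f[:2])>8: break
```

```text
0.055 [0.6272 0.1105 0.0544] [ 0.5 -0.4 -1.9]
0.047 [0.6271 0.1105 0.0465] [-0.6 -0.2 -1.5]
0.043 [0.6273 0.1106 0.0427] [ 0.2  0.3 -1.4]
0.0405 [0.628  0.1106 0.0408] [ 1.1  0.2 -0.7]
0.0395 [0.628  0.1106 0.0407] [-0.3  1.   4.5]
0.0388 [0.628  0.1106 0.0407] [-1.9  0.8  8.8]
```

Run:
```python
from h import *
x,y=pw(.046,.080)
bot.servo_line([x,y,.040],speed=.05)
bot.grip(.045);print(bot.read_opening(),bot.read_contact_force().round(1))
bot.servo_line([x,y,.16],speed=.12)
hx,hy=pw(-.14,.0);o=best((hx,hy,.16),P["plate"][2]+np.pi/2)
bot.goto([hx,hy,.2],o);bot.grip(0);print(bot.read_t())
t=[]
DIM["packer"]=(.02,.05,.015,.065)
for c,b in(("top",(235,115,400,265)),("scene",(260,205,440,335))):
    d=bot.capture(c);k=2 if c=="top" else 3
    im=cv2.resize(d["image"][b[1]:b[3],b[0]:b[2],::-1],None,fx=k,fy=k,interpolation=cv2.INTER_CUBIC)
    t.append(cv2.copyMakeBorder(im,0,400-im.shape[0],0,(330 if c=="top" else 540)-im.shape[1],cv2.BORDER_CONSTANT))
cv2.imwrite("pics/rel.png",np.hstack(t)[:,75:])
```

```text
0.044951695631052155 [ 0.3  0.3 -0.3]
[1.85, 1.29]
16.4583
```

View pics/rel.png

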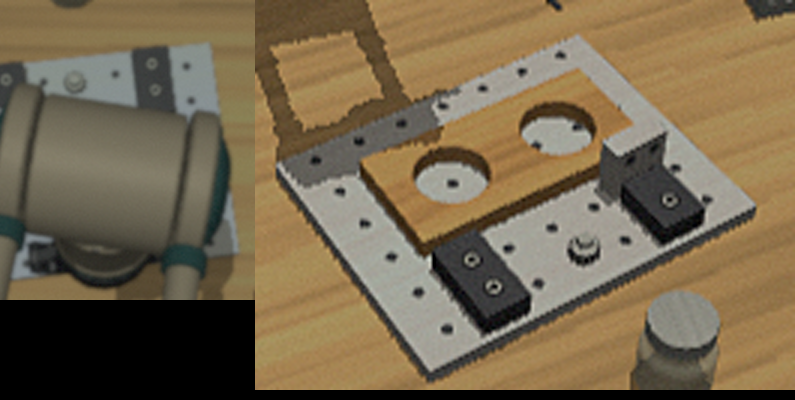

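The block stands upright by itself between the panel and the short stop (view px ~(633,165)), with a clear slot on the panel side. Next: push the near edge with shut fingers.

```bash
cat > push.py <<'E'
from h import *
import sys
a=P["plate"][2];u=np.array([np.cos(a),np.sin(a)]);Y=.002;Z=.0225
if sys.argv[1]=="start":
    bot.servo_line([*pw(-.105,Y),.06],speed=.15);bot.servo_line([*pw(-.105,Y),Z],speed=.08)
    print(bot.read_tcp_pos().round(4),bot.read_contact_force().round(1))
    x=-.092
else: x=float(sys.argv[1])
F=float(sys.argv[2]);end=float(sys.argv[3])
while x<end:
    bot.servo_line([*pw(x,Y),Z],speed=.02)
    p=bot.read_tcp_pos();f=bot.read_contact_force();n=-f[:2]@u;l=f[1]*u[0]-f[0]*u[1]
    print(round(x,4),(wp(*p[:2])*1e3).round(1),round(p[2]*1e3,1),"push",round(n,1),"lat",round(l,1),"z",round(f[2],1),round(bot.read_t(),1))
    if n>F: break
    x+=.001
E
python3 push.py start 20 -.062
```

```text
[0.4889 0.0126 0.0227] [-0.3  0.4  0.1]
-0.092 [-92.2   2.1] 22.4 push 0.6 lat 0.6 z 0.5 19.1
-0.091 [-91.   2.] 22.5 push 0.1 lat 0.2 z 0.7 19.3
-0.09 [-89.9   2. ] 22.5 push -0.1 lat 0.5 z -0.1 19.6
-0.089 [-88.9   2. ] 22.5 push -0.0 lat 1.0 z -0.5 19.8
-0.088 [-87.9   2. ] 22.5 push -0.5 lat 0.2 z 0.5 20.1
-0.087 [-86.9   2. ] 22.5 push -0.5 lat 1.1 z -0.2 20.3
-0.086 [-85.9   2. ] 22.5 push -0.2 lat -0.4 z 0.2 20.6
-0.085 [-84.9   2. ] 22.5 push 0.3 lat 0.1 z 0.2 20.8
-0.084 [-83.9   2. ] 22.5 push 0.0 lat 1.2 z -0.1 21.1
-0.083 [-82.9   2. ] 22.5 push 0.1 lat 0.8 z 0.6 21.3
-0.082 [-81.9   2. ] 22.5 push 0.2 lat 0.0 z 0.2 21.6
-0.081 [-80.9   2. ] 22.5 push 0.4 lat 0.3 z 0.8 21.8
-0.08 [-80.5   2.1] 22.4 push 1.0 lat 0.9 z 1.1 22.1
-0.079 [-79.3   2.1] 22.4 push 2.2 lat 0.5 z 1.3 22.3
-0.078 [-77.6   2. ] 22.4 push 1.9 lat -0.3 z -1.3 22.6
-0.077 [-76.7   1.9] 22.5 push 1.3 lat 0.0 z -1.3 22.8
-0.076 [-76.   2.] 22.5 push 1.6 lat -0.6 z 0.5 23.1
-0.075 [-74.8   2. ] 22.5 push 1.7 lat -1.5 z -0.8 23.3
-0.074 [-74.   2.] 22.5 push 1.9 lat 0.3 z -0.1 23.6
-0.073 [-73.1   2. ] 22.5 push 2.0 lat -1.9 z -0.2 23.8
-0.072 [-71.8   2. ] 22.5 push 1.6 lat -0.6 z 0.0 24.1
-0.071 [-71.2   2.1] 22.5 push 3.0 lat 0.4 z -0.3 24.3
-0.07 [-71.1   2.1] 22.5 push 5.6 lat -1.0 z 3.7 24.6
-0.069 [-71.    2.2] 22.4 push 6.9 lat -0.4 z 4.4 24.8
-0.068 [-70.9   2.4] 22.4 push 8.1 lat 0.1 z 6.2 25.1
-0.067 [-70.7   2.5] 22.4 push 9.0 lat -1.1 z 6.4 25.3
-0.066 [-70.7   2.6] 22.3 push 11.5 lat -0.8 z 8.6 25.6
-0.065 [-70.7   2.6] 22.2 push 13.0 lat -0.6 z 9.3 25.8
-0.064 [-70.7   2.7] 22.1 push 14.4 lat -1.1 z 9.8 26.1
-0.063 [-70.7   2.7] 22.0 push 15.4 lat -1.5 z 12.1 26.3
```

```bash
python3 push.py -.062 24 -.052
cat > chk.py <<'E'
from h import *
import sys
d=bot.capture("scene");b=(260,205,435,335)
H=sat(d);ins=np.zeros(H.shape[:2],np.uint8)
cv2.fillConvexPoly(ins,np.int32(poly(P["plate"],"plate",d)),1);ins=cv2.erode(ins,np.ones((3,3)))
m=comp((ins>0)&(H[...,1]>75),(344,262))
home=np.r_[pw(-.010,.0056),P["plate"][2]]
p,e=fit("panel",home,[(d,m)])
print("panel in plate (mm,rad)",(wp(*p[:2])*1e3).round(1),round(p[2]-P["plate"][2],4),round(e,2),bot.read_t())
im=cv2.resize(d["image"][b[1]:b[3],b[0]:b[2],::-1],None,fx=4,fy=4,interpolation=cv2.INTER_CUBIC)
cv2.imwrite(f"pics/{sys.argv[1]}.png",im)
E
python3 chk.py home
```

```text
-0.062 [-70.7   2.8] 21.9 push 17.6 lat -1.8 z 13.6 26.6
-0.061 [-70.6   2.8] 21.9 push 18.5 lat -2.8 z 14.5 26.8
-0.06 [-70.6   2.8] 21.8 push 20.9 lat -2.5 z 16.7 27.1
-0.059 [-70.6   2.8] 21.8 push 22.7 lat -2.7 z 18.5 27.3
-0.058 [-70.6   2.9] 21.8 push 24.0 lat -4.1 z 19.3 27.6
-0.057 [-70.7   2.9] 21.8 push 25.9 lat -3.7 z 22.6 27.8
panel in plate (mm,rad) [-10.2   5.6] -0.008 0.44 27.8833
```

View pics/home.png

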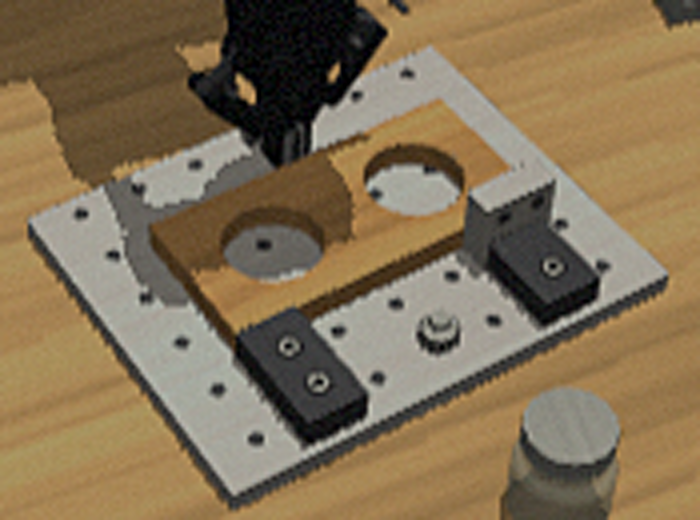

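Scene crop: the panel's far edge is against the long stop at (270,330). On the other side the block is sandwiched between the panel and the short stop at (505,220), and the nut and jar are untouched. The push force rises without further travel. I'll reduce the vertical drag on the edge and refine the squareness check with the occluded outline left out.

Run:
```python
from h import *
a=P["plate"][2];u=np.array([np.cos(a),np.sin(a)])
for x,Z in((-.057,.0235),(-.057,.0245),(-.056,.0255),(-.056,.0265),(-.055,.0275)):
    bot.servo_line([*pw(x,.002),Z],speed=.02);bot.wait(.3)
    p=bot.read_tcp_pos();f=bot.read_contact_force();n=-f[:2]@u
    print(x,Z,(wp(*p[:2])*1e3).round(1),round(p[2]*1e3,1),"push",round(n,1),"z",round(f[2],1))
    if f[2]<5 or n>32: break
d=bot.capture("scene");H=sat(d);ins=np.zeros(H.shape[:2],np.uint8)
cv2.fillConvexPoly(ins,np.int32(poly(a*0+P["plate"],"plate",d)),1);ins=cv2.erode(ins,np.ones((3,3)))
m=comp((ins>0)&(H[...,1]>75),(344,262)).astype(np.uint8)
M=cv2.resize(m,None,fx=8,fy=8,interpolation=cv2.INTER_NEAREST)
c=max(cv2.findContours(M,cv2.RETR_EXTERNAL,cv2.CHAIN_APPROX_NONE)[0],key=len)
c=(c[::4,0].astype(float)-3.5)/8
f=lambda p,c:np.array([cv2.pointPolygonTest(poly(p,"panel",d),(float(x),float(y)),True) for x,y in c])
p=np.r_[pw(-.010,.0056),a]
for k in(2.,1.5,1.2):
    cc=c[abs(f(p,c))<k]
    p=least_squares(f,p,args=(cc,),loss='soft_l1',f_scale=.3,diff_step=1e-3,x_scale=[.1]*3).x
    print(len(cc),len(c),(wp(*p[:2])*1e3).round(1),round(p[2]-a,4))
print(bot.read_t())
```

```text
-0.057 0.0235 [-70.7   2.9] 21.9 push 23.9 z 14.4
-0.057 0.0245 [-70.7   2.9] 22.0 push 23.1 z 7.7
-0.056 0.0255 [-70.7   2.9] 22.1 push 23.3 z 2.3
509 633 [-9.5  5.9] 0.0021
497 633 [-9.5  5.9] 0.0021
490 633 [-9.4  5.9] 0.002
29.5833
```

Run:
```python
from h import *
bot.wait(.5);print(wp(*bot.read_tcp_pos()[:2]),bot.read_contact_force());bot.sign_off()
```

```text
[-0.07064921  0.00290626] [-21.95806686  -7.95242026   3.44605365]
the job is handed in; nothing more can be done
```

The job is done and handed in at about 30 s of the 64 s allowed. The packing block stands free in the gap at the left (short) stop. The arm still holds the panel home with about 23 N on the middle of its near edge.

- **Travel:** The fingers stalled at x = -70.6 mm in the plate's frame. That fits the panel's near edge being at its home position of -60 mm, if the shut fingers reach about 11 mm ahead of the TCP. Raising the push from 6 to 26 N moved it no more than 0.5 mm further.
- **Squareness:** My first outline fit gave -0.008 rad, but it included parts of the panel hidden by the stop and the block. With those left out it gave +0.002 rad, and a panel centre at x = -9.5 mm against -10 mm when home. The 0.5 mm difference is within the camera's calibration error.
- **Edge drag:** The fingers were at first pressing down on the panel's edge with about 22 N. I raised the tool target until that fell to about 3 N, and the push stayed at about 23 N.
- **Other things:** In the last picture the thumb nut and the jar stood where they were. I did not measure the rest again, but the arm passed well clear of them.

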